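# Press the square-headed rivet setter

### The job

Set the rivet waiting in the setter with the square head: with the fingertips, press the square head gently straight down until it bottoms, keep it down for a full second, then let it spring back up and withdraw. Only press it: do not grip, lift, tip or shift the setter. Leave the other three setters and everything else on the bench alone.

Things in the scene. Friction and masses are not known exactly. Their poses are not given: they have to be found in the camera images.
- square: loose rivet setter standing on the slab, 0.56 to 0.96 kg: dark base plate 70 x 50 x 10 mm, grey C-frame 77 mm high, vertical spring ram topped by its wooden press head, a square block 50 x 50 mm, 13 mm thick. Origin on the ram axis, underside of the base (base x -30 to +40, y +-25 mm); z up, column at +x. The four differ only in the head and stand in any order
- square_head (a point): centre of the top face of this setter's head (a square block 50 x 50 mm); 100 mm above the base underside (so 122 mm above the table) when up; moves down with the head
- square_ram (a joint): how far this head is pressed down: 0 = up, 0.010 m = bottomed. Spring: about 2 N to start, 6 N at the bottom, hard stop there; springs back up when released
- wide: loose rivet setter standing on the slab, 0.56 to 0.96 kg: dark base plate 70 x 50 x 10 mm, grey C-frame 77 mm high, vertical spring ram topped by its wooden press head, a round disc 36 mm across, 13 mm thick. Origin on the ram axis, underside of the base (base x -30 to +40, y +-25 mm); z up, column at +x. The four differ only in the head and stand in any order
- wide_head (a point): centre of the top face of this setter's head (a round disc 36 mm across); 100 mm above the base underside (so 122 mm above the table) when up; moves down with the head
- wide_ram (a joint): how far this head is pressed down: 0 = up, 0.010 m = bottomed. Spring: about 2 N to start, 6 N at the bottom, hard stop there; springs back up when released
- small: loose rivet setter standing on the slab, 0.56 to 0.96 kg: dark base plate 70 x 50 x 10 mm, grey C-frame 77 mm high, vertical spring ram topped by its wooden press head, a small round disc 20 mm across, 13 mm thick. Origin on the ram axis, underside of the base (base x -30 to +40, y +-25 mm); z up, column at +x. The four differ only in the head and stand in any order
- small_head (a point): centre of the top face of this setter's head (a small round disc 20 mm across); 100 mm above the base underside (so 122 mm above the table) when up; moves down with the head
- small_ram (a joint): how far this head is pressed down: 0 = up, 0.010 m = bottomed. Spring: about 2 N to start, 6 N at the bottom, hard stop there; springs back up when released
- bar: loose rivet setter standing on the slab, 0.56 to 0.96 kg: dark base plate 70 x 50 x 10 mm, grey C-frame 77 mm high, vertical spring ram topped by its wooden press head, an oblong bar 16 x 56 mm, long along the setter's y, 13 mm thick. Origin on the ram axis, underside of the base (base x -30 to +40, y +-25 mm); z up, column at +x. The four differ only in the head and stand in any order
- bar_head (a point): centre of the top face of this setter's head (an oblong bar 16 x 56 mm, long along the setter's y); 100 mm above the base underside (so 122 mm above the table) when up; moves down with the head
- bar_ram (a joint): how far this head is pressed down: 0 = up, 0.010 m = bottomed. Spring: about 2 N to start, 6 N at the bottom, hard stop there; springs back up when released
- slab: fixed white marble slab 340 (x) x 580 (y) x 22 mm lying on the table, the setters stand on it; origin at the centre of its underside
- jar: glass jar of rivets, 32 mm across, 45 mm high (loose bystander, leave alone); origin at the centre of its underside
- awl: wooden-handled awl 150 mm long, lying (loose bystander, leave alone); origin at the centre of its underside
- brush: wooden brush 160 mm long, lying (loose bystander, leave alone); origin at the centre of its underside
- slicker: turned dark wood edge slicker 34 mm across, 60 mm high, standing (loose bystander, leave alone); origin at the centre of its underside
- tin: flat aluminium wax tin 56 mm across, 26 mm high (loose bystander, leave alone); origin at the centre of its underside
- buckle_ring: brass ring 44 mm outside, 7 mm high, lying (loose bystander, leave alone); origin at the centre of its underside
- mallet: hammer 260 mm long lying on the table to the right of the slab (loose bystander, leave alone); origin at the centre of its underside
Mind the look-alikes: they are no part of the job. Leave any orange look-alike of the square alone.

How it is judged:
By the outcome, as a careful person would: the job done as asked, in the order asked, and still so for the second after the job is handed in, with the robot touching nothing.
It also fails if it takes over 32 s, if anything falls off the work surface, if the arm or the gripper's body presses on something with over 40 N, if the wrist force passes 120 N, or if a joint passes its speed limit or range.

### The arm

A 6-joint arm with a two-finger parallel gripper is mounted at the origin on the work surface. World frame = base frame: x ahead of the robot, y to its left, z up, the work surface at z = 0. Lengths are in m, angles in rad, forces in N, time in s.
With the tool pointing down it reaches from about 0.35 to 0.975 m from the base axis. Payload 4.9 kg.
Tool frame: the origin (TCP) lies midway between the tips of the shut fingers; the grasp point (between the pads) lies 19 mm behind it; z points along the fingers, y is the line along which they close (so a half turn about z gives the same grasp; the last joint's range is limited). The gripper opens to 85 mm and grips with 20 to 120 N. Pads are 22 mm wide; open, the fingers measure 114 mm over their backs; the gripper's body (76 mm by 85 mm) begins 54 mm behind the grasp point. The pads swing forward as they close: fully open they stand 13 mm farther back than shut.
Start: joints at [-1.259, 0.053, 1.613, -0, 1.476, -0.119], TCP at [0.261, -0.568, 0.231] pointing down, gripper open.
Joint ranges: [-3.01, 3.01], [-1.01, 2.22], [0.06, 2.58], [-1.02, 4.17], [0.09, 2.62], [-3.14, 3.14]. Speed limits (rad/s): [2.57, 2.57, 3.14, 3.14, 3.14, 3.14].

### API

Orientations are given as a rotation vector (axis times angle).
In Python, from cell import manip gives the robot as it stands.
- The arm moves only by the shell command python3 -m pendant 'ROWS' [OPENING] [FORCE]. ROWS is JSON, a list of rows, each a list of 2 entries, a list of its own where there are three numbers: the shift along the world's x, y, z as a fraction of full scale, then the turn about the world's z as a fraction of full scale. A call has 1 to 8 rows; each row shifts and turns the commanded pose from where the row before left it; what a row does not reach is not made up. Full scale, the value 1, is 750 mm for a shift and 120 degrees for a turn. A row lasts 1/12 s, in which the tool goes at most 41.7 mm and 7.16 degrees, less where a joint would pass 70% of its speed; a pose out of reach is approached as far as the arm can. A call with a number of a shift or a turn outside -1 to 1 is refused whole. A call with a gripper value outside its range is refused whole. OPENING is the opening, from 0 (shut) to 1 (fully open), set as the call begins (- or left out, the last holds). The fingers move at their own pace and stop on an object; FORCE is the grip in N (left out, the last holds). Time passes only in rows, so rows that do not move let the fingers close. It gives the time, the measured TCP pose, the force, the opening and the grip force at its end, in the units of the state.
- manip.read_state(): the state, without advancing time (a new reading comes with each control period).
- manip.capture(name): name is "scene" or "side" or "wrist"; returns the picture (384x512x3 uint8, red, green, blue); there is no depth.
- manip.get_calibration(name): a dict with "fx", "fy", "cx", "cy" (pixels), "eye" and "attitude" of the camera in the world; the wrist camera has in their place "tool_from_camera" (4x4, takes a point from camera to tool coordinates, whose origin is the TCP and whose axes are the flange's). Camera axes: x right, y down, z forward; pixel columns grow to the right and rows downward; lengths in m; the calibration is good to about 2 mm. A picture is of the moment at which its call begins: read the wrist's pose just before it. get_calibration takes no time and is no camera call.
- manip.hand_in(): hands the job in; it is judged then, once.
The state is a dict: "t": time; "joint_pos": joint angles; "joint_vel": joint speeds; "effort": joint torques, N m; "tool_pos": TCP position; "tcp_rot": TCP orientation; "force": force on the tool from outside, world axes, zero at the start; "wrist_torque": the same for the moment, N m; "gripper_width": finger opening in m; "grip_force": force on a finger pad.
Only numpy, scipy, OpenCV 4.12 (cv2) and the standard library are available. Lean on these libraries where they do the work, as an engineer would, in place of code of your own. Each camera call takes 0.05 s, during which the arm holds its last target. There are 200 camera calls.

## Working session

There is one attempt and no reset: what is moved stays moved. The work goes in short steps, Python scripts to look and compute and a shell command to move; the robot and the scene stay as the last step left them, time stands still between calls to the robot, and variables do not carry over. Pictures are saved under pics/ and viewed, at most 10 in all, crops included, and the job is handed in when it is done.

```bash
mkdir -p pics; ls
python3 - <<'E'
from cell import manip
import cv2
for n in("scene","side"):
    cv2.imwrite(f"pics/{n}0.png",manip.capture(n)[:,:,::-1]); print(n,manip.get_calibration(n))
print(manip.get_calibration("wrist")); print(manip.read_state())
E
```

```text
pics
scene {'fx': 385.4837923324196, 'fy': 385.4837923324196, 'cx': 255.92173363271843, 'cy': 187.7831915888492, 'eye': array([1.18164422, 0.34930734, 0.77963088]), 'attitude': array([-1.18703411, -2.2806996 ,  1.0463268 ])}
side {'fx': 444.915258520186, 'fy': 444.915258520186, 'cx': 257.57282978601813, 'cy': 188.0824769195205, 'eye': array([0.26792893, 0.8460291 , 0.8953583 ]), 'attitude': array([-0.34448199,  2.69528986, -1.3185077 ])}
{'fx': 335.57386540322085, 'fy': 335.57386540322085, 'cx': 257.6817434426963, 'cy': 191.01986634503294, 'tool_from_camera': array([[-9.06653493e-05, -9.49502989e-01, -3.13757972e-01,
         8.18422930e-02],
       [ 9.99999995e-01, -9.72790189e-05,  5.42255667e-06,
         8.17213918e-04],
       [-3.56708015e-05, -3.13757970e-01,  9.49502994e-01,
        -1.41523605e-01],
       [ 0.00000000e+00,  0.00000000e+00,  0.00000000e+00,
         1.00000000e+00]])}
{'t': 0.1, 'joint_pos': array([-1.25902431e+00,  5.33059762e-02,  1.61415804e+00, -8.04098068e-06,
        1.47602401e+00, -1.19029192e-01]), 'joint_vel': array([-1.66562643e-03, -2.11443217e-03, -1.80703285e-03, -8.36421993e-04,
        2.13366351e-03, -6.70628654e-05]), 'effort': array([ 6.11625292e-04, -3.94907463e+01, -3.71363032e+01, -1.05640179e-04,
        3.93429204e-03,  6.22088301e-07]), 'tool_pos': array([ 0.26080468, -0.56735567,  0.23017578]), 'tcp_rot': array([-3.06715061e+00, -6.71078318e-01,  2.98812641e-04]), 'force': array([-0.14310395, -0.04199218, -0.11821585]), 'wrist_torque': array([ 0.03536899, -0.02213087,  0.01187356]), 'grip_force': 0.0, 'gripper_width': 0.08539313984962732}
```

View pics/scene0.png

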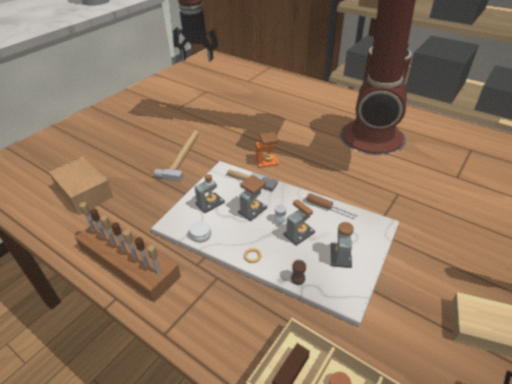

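View pics/side0.png

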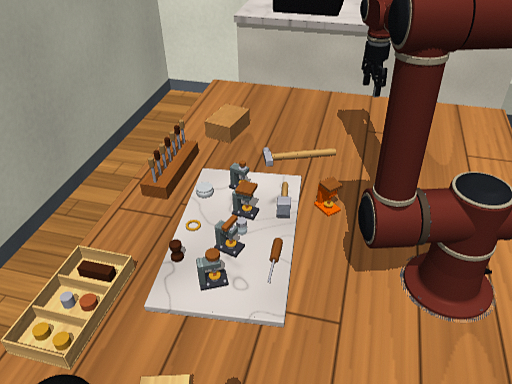

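The scene view shows the square head near (252,184) and the orange look-alike at (267,140). In the side view they are at about (247,187) and (329,185). Next I'll zoom in on the square setter and triangulate its head.

```bash
cat > h.py <<'E'
import numpy as np, cv2
from scipy.spatial.transform import Rotation as R
from cell import manip
def cam(n,st=None):
    c=manip.get_calibration(n); K=np.array([[c['fx'],0,c['cx']],[0,c['fy'],c['cy']],[0,0,1]])
    if n!='wrist': return K,R.from_rotvec(c['attitude']).as_matrix(),np.array(c['eye'])
    T=c['tool_from_camera']; A=R.from_rotvec(st['tcp_rot']).as_matrix()
    return K,A@T[:3,:3],A@T[:3,3]+st['tool_pos']
def ray(C,uv):
    K,A,e=C; d=A@np.linalg.inv(K)@np.array([*uv,1.]); return e,d/np.linalg.norm(d)
def plane(C,uv,z):
    e,d=ray(C,uv); return e+d*(z-e[2])/d[2]
def tri(C1,u1,C2,u2):
    (a,d),(b,f)=ray(C1,u1),ray(C2,u2); s=np.linalg.lstsq(np.c_[d,-f],b-a,rcond=None)[0]
    p,q=a+d*s[0],b+f*s[1]; return (p+q)/2,np.linalg.norm(p-q)
def proj(C,p):
    K,A,e=C; q=K@(A.T@(np.array(p)-e)); return q[:2]/q[2]
E
python3 - <<'E'
import cv2,numpy as np
o=[]
for n,(x,y) in (("scene",(252,192)),("side",(247,197))):
    i=cv2.imread(f"pics/{n}0.png")[y-30:y+30,x-20:x+20]
    o.append(cv2.resize(i,None,fx=9,fy=9,interpolation=cv2.INTER_NEAREST))
cv2.imwrite("pics/c1.png",np.hstack(o))
E
```

```text
(no output)
```

View pics/c1.png

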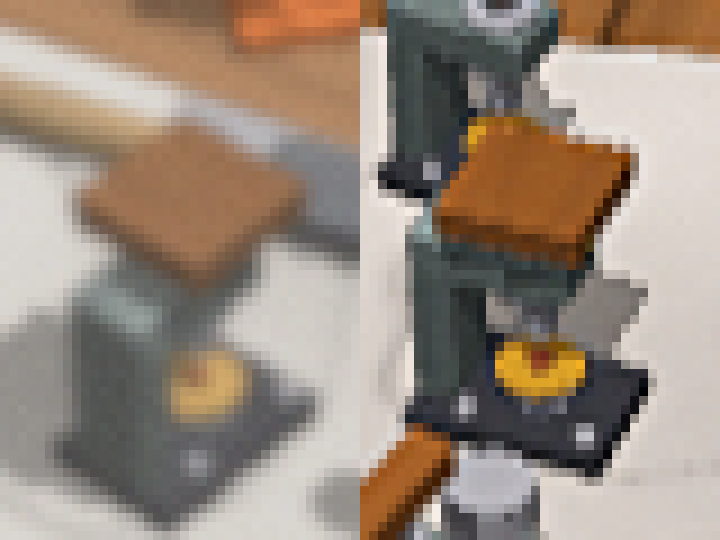

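Run:
```python
from h import *
S,D=cam("scene"),cam("side")
s=np.array([[240.7,183.1],[253.3,175.9],[265.9,182.6],[254.8,192]])-.5
d=np.array([[235.3,189.8],[240.9,179.8],[257.6,183.7],[252,194.2]])-.5
def X(q):
    a,b,c,e=[np.append(v,1) for v in q]; x=np.cross(np.cross(a,c),np.cross(b,e)); return x[:2]/x[2]
print(tri(S,X(s),D,X(d)))
for C,q in((S,s),(D,d)):
    P=np.array([plane(C,v,.122) for v in q]); print(P.round(4),P.mean(0).round(4),np.linalg.norm(np.diff(P,axis=0),axis=1))
# base: column-side corners unclear; plate corners at z=.032
o=np.array([227,167])-.5
for v in [(45,410),(240,475),(290,372)]: print("side plate",plane(D,np.array(v)/9+o,.032).round(4))
o=np.array([232,162])-.5
for v in [(55,450),(165,525),(318,405)]: print("scene plate",plane(S,np.array(v)/9+o,.032).round(4))
```

```text
(array([ 0.56378712, -0.11369227,  0.12303733]), np.float64(0.001289482971050935))
[[ 0.5839 -0.1419  0.122 ]
 [ 0.5411 -0.1319  0.122 ]
 [ 0.5449 -0.0882  0.122 ]
 [ 0.5915 -0.0907  0.122 ]] [ 0.5654 -0.1132  0.122 ] [0.04400248 0.04384264 0.04669546]
[[ 0.5905 -0.095   0.122 ]
 [ 0.5886 -0.1442  0.122 ]
 [ 0.5367 -0.138   0.122 ]
 [ 0.5394 -0.0873  0.122 ]] [ 0.5638 -0.1161  0.122 ] [0.04932947 0.05235826 0.05077692]
side plate [ 0.6052 -0.0972  0.032 ]
side plate [ 0.5345 -0.0821  0.032 ]
side plate [ 0.5319 -0.1357  0.032 ]
scene plate [ 0.6038 -0.1408  0.032 ]
scene plate [ 0.6104 -0.0942  0.032 ]
scene plate [ 0.542  -0.0856  0.032 ]
```

```bash
python3 -m pendant '[[[0.03,0.044,0],0],[[0.03,0.044,0],0],[[0.03,0.044,0],0],[[0.03,0.044,0],0],[[0.03,0.044,0],0],[[0.03,0.044,0],0],[[0.03,0.044,0],0],[[0.03,0.044,0],0]]' 0 20
python3 - <<'E'
from h import *
print(manip.read_state()['tool_pos'])
E
```

```text
t: 0.77
tool_pos: [0.4415, -0.302, 0.2309]
tcp_rot: [-3.069, -0.671, 0.0]
force: [-0.7, -1.1, 0.6]
gripper_width: 0.0004
grip_force: 0.0
[ 0.44148309 -0.3019534   0.23088626]
```

```bash
python3 -m pendant '[[[0.027,0.0415,0],0],[[0.027,0.0415,0],0],[[0.027,0.0415,0],0],[[0.027,0.0415,0],0],[[0.027,0.0415,0],0],[[0.027,0.0415,0],0],[[0,0,0],0],[[0,0,0],0]]'
python3 - <<'E'
from h import *
st=manip.read_state(); C=cam("wrist",st); i=manip.capture("wrist")[:,:,::-1]
cv2.imwrite("pics/w1.png",i); print(st['tool_pos'],st['tcp_rot'],st['force'],proj(C,[.564,-.114,.122]))
np.save("w1.npy",np.r_[st['tool_pos'],st['tcp_rot']])
E
```

```text
t: 1.43
tool_pos: [0.5628, -0.1153, 0.2306]
tcp_rot: [-3.067, -0.677, 0.002]
force: [0.3, 0.6, 0.6]
gripper_width: -0.0003
grip_force: 0.0
[ 0.56281801 -0.11534161  0.230575  ] [-3.06732405e+00 -6.76750088e-01  1.98599103e-03] [0.33836155 0.64878364 0.55104382] [255.81716073 187.91168829]
```

View pics/w1.png

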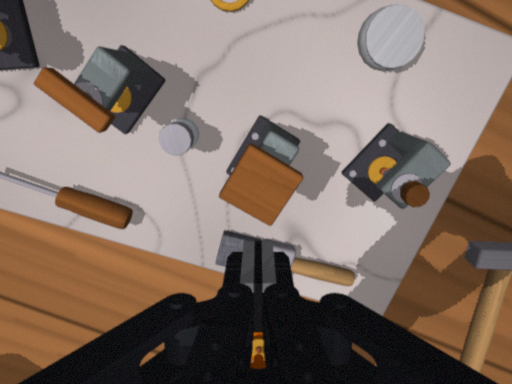

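The wrist view shows the square head at about (261,185). The brush-like thing behind it is at table height, clear of the press. I'll measure the head's outline.

Run:
```python
from h import *
v=np.load("w1.npy"); st=dict(tool_pos=v[:3],tcp_rot=v[3:]); C=cam("wrist",st)
i=cv2.imread("pics/w1.png"); h=cv2.cvtColor(i,cv2.COLOR_BGR2HSV)
m=cv2.inRange(h,(3,110,60),(20,255,255)); m=cv2.morphologyEx(m,cv2.MORPH_OPEN,np.ones((3,3),np.uint8))
for c in cv2.findContours(m,0,1)[0]:
    if cv2.pointPolygonTest(c,(261,185),False)>0:
        M=cv2.moments(c); ce=(M['m10']/M['m00'],M['m01']/M['m00']); r=cv2.minAreaRect(c); b=cv2.boxPoints(r)
        print(ce,r,b.round(1).tolist())
        P=np.array([plane(C,p,.122) for p in b]); print(P.round(4),np.linalg.norm(np.diff(P,axis=0),axis=1),P.mean(0),plane(C,ce,.122))
        for n,u in(("scene",(253.4,183)),("side",(246.2,186.4))): print(tri(C,r[0],cam(n),u))
```

```text
(260.471290684624, 184.3074298540965) ((260.75, 185.25), (63.625972747802734, 62.42548370361328), 30.963754653930664) [[217.39999389648438, 195.60000610351562], [249.5, 142.10000610351562], [304.1000061035156, 174.89999389648438], [272.0, 228.39999389648438]]
[[ 0.5454 -0.0892  0.122 ]
 [ 0.5947 -0.0946  0.122 ]
 [ 0.5893 -0.1434  0.122 ]
 [ 0.5381 -0.1405  0.122 ]] [0.04958012 0.04904761 0.0513125 ] [ 0.56688904 -0.11692037  0.122     ] [ 0.56820812 -0.11605165  0.122     ]
(array([ 0.56555045, -0.1151316 ,  0.12012997]), np.float64(0.004563393864328764))
(array([ 0.56523776, -0.11789523,  0.11910619]), np.float64(0.0034447125076290633))
```

```bash
python3 -m pendant '[[[0.004,-0.001,-0.02],0],[[0,0,-0.04],0],[[0,0,-0.03],0],[[0,0,-0.02],0],[[0,0,-0.015],0],[[0,0,0],0],[[0,0,0],0]]'; python3 -m pendant '[[[0,0,-0.004],0],[[0,0,-0.002],0],[[0,0,-0.002],0],[[0,0,0],0]]'
```

```text
t: 2.07
tool_pos: [0.565, -0.1186, 0.1374]
tcp_rot: [-3.069, -0.669, 0.001]
force: [0.2, -0.0, -0.7]
gripper_width: 0.0
grip_force: 0.0
t: 2.4
tool_pos: [0.5658, -0.118, 0.1321]
tcp_rot: [3.069, 0.671, 0.001]
force: [0.7, 0.5, 0.2]
gripper_width: 0.0003
grip_force: 0.0
```

```bash
python3 -m pendant '[[[0,0.001,-0.003],0],[[0,0,-0.003],0],[[0,0,-0.002],0],[[0,0,-0.002],0],[[0,0,0],0],[[0,0,0],0]]'; python3 -m pendant '[[[0,0,-0.002],0],[[0,0,-0.002],0],[[0,0,0],0],[[0,0,0],0]]'
python3 - <<'E'
from h import *
st=manip.read_state(); i=manip.capture("side")
cv2.imwrite("pics/s1.png",cv2.resize(i[130:240,190:310,::-1],None,fx=5,fy=5))
E
```

```text
t: 2.9
tool_pos: [0.5654, -0.1171, 0.1238]
tcp_rot: [-3.069, -0.672, 0.0]
force: [0.7, 0.1, -0.4]
gripper_width: -0.0
grip_force: 0.0
t: 3.23
tool_pos: [0.5657, -0.1172, 0.1215]
tcp_rot: [3.069, 0.671, 0.001]
force: [-0.3, 0.4, 2.1]
gripper_width: -0.0002
grip_force: 1.1
```

View pics/s1.png

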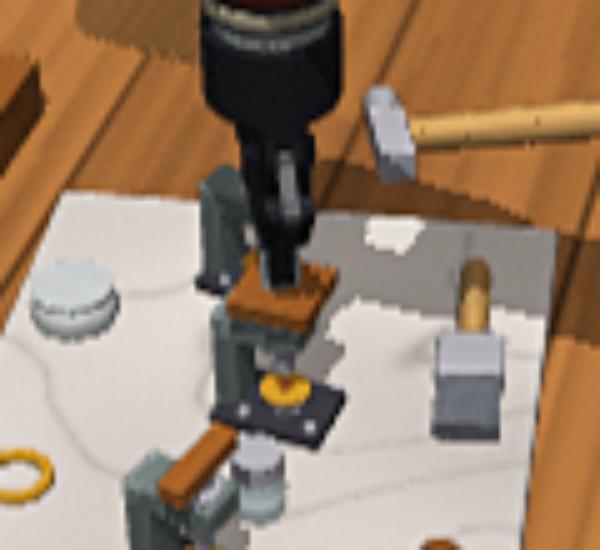

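The fingertips are touching the middle of the square head, with 2.1 N at z≈0.1215. I'll press slowly from here.

```bash
python3 -m pendant '[[[0,0,-0.002],0],[[0,0,-0.002],0],[[0,0,-0.002],0],[[0,0,-0.002],0],[[0,0,0],0],[[0,0,0],0]]'; python3 -m pendant '[[[0,0,-0.0013],0],[[0,0,-0.0013],0],[[0,0,0],0],[[0,0,0],0]]'
```

```text
t: 3.78
tool_pos: [0.5657, -0.1172, 0.1154]
tcp_rot: [3.069, 0.671, 0.001]
force: [0.6, 0.6, 5.0]
gripper_width: 0.0002
grip_force: 2.3
t: 4.12
tool_pos: [0.5657, -0.1172, 0.1136]
tcp_rot: [3.069, 0.671, 0.001]
force: [-1.0, 0.2, 5.2]
gripper_width: -0.0001
grip_force: 2.7
```

```bash
python3 -m pendant '[[[0,0,-0.0013],0],[[0,0,0],0],[[0,0,0],0]]'; python3 -m pendant '[[[0,0,-0.0013],0],[[0,0,0],0],[[0,0,0],0]]'
```

```text
t: 4.37
tool_pos: [0.5658, -0.1172, 0.1127]
tcp_rot: [3.069, 0.671, 0.001]
force: [-0.6, 0.1, 6.1]
gripper_width: 0.0002
grip_force: 2.9
t: 4.62
tool_pos: [0.5658, -0.1172, 0.112]
tcp_rot: [3.069, 0.671, 0.001]
force: [-1.8, 0.2, 7.1]
gripper_width: 0.0
grip_force: 3.5
```

```bash
python3 -m pendant '[[[0,0,-0.001],0],[[0,0,0],0],[[0,0,0],0]]'; python3 -m pendant '[[[0,0,-0.001],0],[[0,0,0],0],[[0,0,0],0]]'
```

```text
t: 4.87
tool_pos: [0.5658, -0.1172, 0.112]
tcp_rot: [3.069, 0.671, 0.001]
force: [-3.4, 1.3, 10.5]
gripper_width: -0.0003
grip_force: 5.1
t: 5.12
tool_pos: [0.5659, -0.1173, 0.112]
tcp_rot: [3.069, 0.672, 0.001]
force: [-5.6, 0.6, 12.6]
gripper_width: -0.0001
grip_force: 6.7
```

It has bottomed: z has stayed at 0.112 while the force climbed past 10 N. I'll back off slightly to cut the side load, then hold for over a second.

```bash
python3 -m pendant '[[[-0.0005,0,0.0007],0],[[0,0,0],0],[[0,0,0],0],[[0,0,0],0],[[0,0,0],0],[[0,0,0],0],[[0,0,0],0],[[0,0,0],0]]'; python3 -m pendant '[[[0,0,0],0],[[0,0,0],0],[[0,0,0],0],[[0,0,0],0],[[0,0,0],0],[[0,0,0],0],[[0,0,0],0],[[0,0,0],0]]'
```

```text
t: 5.78
tool_pos: [0.5658, -0.1173, 0.112]
tcp_rot: [3.068, 0.671, 0.002]
force: [-3.1, 0.8, 10.3]
gripper_width: -0.0001
grip_force: 5.2
t: 6.45
tool_pos: [0.5658, -0.1172, 0.112]
tcp_rot: [3.068, 0.672, 0.002]
force: [-1.9, -0.1, 10.6]
gripper_width: -0.0003
grip_force: 5.2
```

Held bottomed for about 1.6 s at roughly 10 N. Now I'll release it slowly.

```bash
python3 -m pendant '[[[0,0,0.002],0],[[0,0,0.002],0],[[0,0,0.002],0],[[0,0,0.002],0],[[0,0,0.002],0],[[0,0,0.002],0],[[0,0,0.002],0],[[0,0,0.002],0]]'; python3 -m pendant '[[[0,0,0.003],0],[[0,0,0.006],0],[[0,0,0.02],0],[[0,0,0.04],0],[[0,0,0.04],0],[[0,0,0.03],0],[[0,0,0],0],[[0,0,0],0]]'
python3 - <<'E'
from h import *
st=manip.read_state(); w=manip.capture("wrist"); i=manip.capture("side"); print(st['tool_pos'],st['force'])
o=np.hstack([cv2.resize(i[150:246,190:286,::-1],(384,384)),w[:,64:448,::-1]]); cv2.imwrite("pics/f1.png",o)
b=cv2.imread("pics/side0.png"); d=cv2.absdiff(i[:,:,::-1],b).max(2)[150:246,190:286]; print("changed px>40:",(d>40).sum())
E
```

```text
t: 7.12
tool_pos: [0.565, -0.1171, 0.122]
tcp_rot: [-3.069, -0.671, 0.001]
force: [1.2, 0.1, 1.9]
gripper_width: -0.0001
grip_force: 1.0
t: 7.78
tool_pos: [0.5655, -0.1173, 0.228]
tcp_rot: [3.068, 0.671, 0.003]
force: [0.3, -0.9, -0.6]
gripper_width: 0.0003
grip_force: 0.0
[ 0.56551115 -0.11732014  0.22798646] [ 0.33465643 -0.86972352 -0.61351511]
changed px>40: 1024
```

View pics/f1.png

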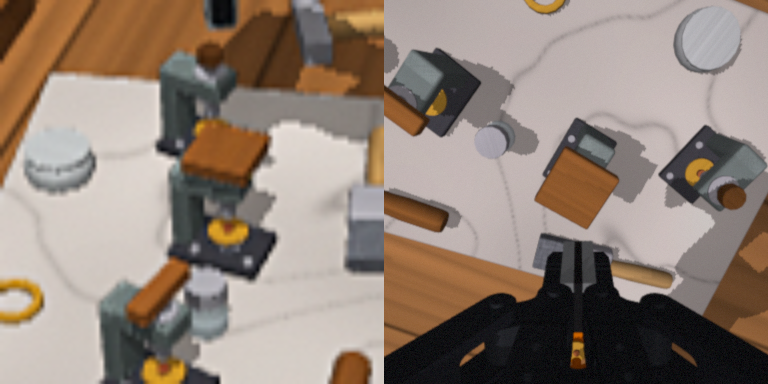

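The head is back up (it still touched the fingertips at 0.122), the setter hasn't moved, and the arm is clear.

```bash
python3 -m pendant '[[[0,0,0.03],0],[[0,0,0.03],0],[[0,0,0],0],[[0,0,0],0]]'; python3 -c "from cell import manip; print(manip.hand_in())"
```

```text
t: 8.22
tool_pos: [0.5651, -0.1171, 0.2711]
tcp_rot: [-3.069, -0.671, 0.0]
force: [0.3, -0.2, 0.1]
gripper_width: -0.0
grip_force: 0.0
the job is handed in; nothing more can be done
None
```

I pressed the square head down until it bottomed, held it there about 1.6 s at roughly 10 N (peak about 13 N), let it spring back up, withdrew clear of everything and handed the job in at about 8 s; the last pictures show no sign that the setter or its neighbours moved.

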